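Honey jar from the back of the pantry step

TASK

The little honey jar stands at the back of the low wooden shelf step, behind a row of three tall things: a storage jar, a can and a carton. First clear all three onto the dark side tray, standing upright; then stand the honey jar upright in the middle of the round cork trivet while they wait there; finally put the three back, upright, each in the very place where it stood at the start, the carton square to the step as before. Tip nothing over, and leave the flat tin, the white salt box and the oil bottle where they stand.

Things in the scene. Friction and masses are not known exactly. Their poses are not given: they have to be found in the camera images.
- jar: Tall storage jar of clear glass, filled two thirds with something red-brown, with a flat bright steel lid: round, diameter 62 mm, height 118 mm (lid: the top 20 mm, same diameter), about 350 g. Origin: centre of the underside; z up. In the front row of the step at the start. Grip it across the upper part.
- can: Tall food can, aluminium with a plain white paper band and a dark grey top: round, diameter 64 mm, height 108 mm, about 380 g. Origin: centre of the underside; z up. In the front row of the step at the start.
- carton: Upright cardboard carton: 42 mm along its own x, 62 mm along its own y, height 115 mm, about 200 g. Origin: centre of the underside; z up. In the front row of the step at the start, its axes nearly parallel to the step's. Grip it across its 42 mm.
- honey: Small squat honey jar, amber glass with a brass lid: round, glass diameter 50 mm and 40 mm high, lid diameter 44 mm above it, total height 52 mm, about 150 g. Origin: centre of the underside; z up. In the back row of the step at the start, 8 mm or so behind the front row. Grip it across the glass.
- tin: Flat round steel tin, diameter 64 mm, height 34 mm, in the back row beside the honey jar. Origin: centre of the underside. Bystander: stays where it is.
- saltbox: White ceramic salt box, 46 x 46 mm, height 50 mm, in the back row beside the honey jar. Origin: centre of the underside. Bystander: stays where it is.
- oil: Small green oil bottle with a black cap, diameter 52 mm, height 85 mm, standing on the bench behind the step. Origin: centre of the underside. Bystander: stays where it is.
- rack: Low wooden shelf step, fixed, 190 mm along x (depth), 280 mm along y. Origin: centre of underside, on the bench; x points to its back, away from the robot. Things stand on its board, 18 mm above the bench. Back lip to 48 mm, end cheeks to 38 mm above the bench; front open. Front row at about x = -48 mm, back row at +26 mm, each with places at y = -85, 0 and 85 mm, in any order.
- tray: Dark steel side tray, fixed: 300 mm along its x, 140 mm along its y, rim 18 mm high and 5 mm thick, floor top 5 mm above the bench. Origin: centre of its underside; z up. Beside the step, to its left or right. The three tall things fit in a row along its x, 85 mm apart.
- trivet: Round cork trivet, fixed: diameter 110 mm, 10 mm thick. Origin: centre of its underside, on the bench; z up. On the other side of the step from the tray.

How it is judged (in metres and radians):
On the way, in this order (a step that is already met when the one before it is completed fails the run):
1. the storage jar, the can and the carton all stand released on the tray (x of jar in the frame of tray between -0.125 and 0.125 m and y of jar in the frame of tray between -0.05 and 0.05 m and z of each of jar, can, carton in the frame of tray below 0.012 m and angle between each of jar, can, carton's own z axis and vertical below 0.1 rad and linear speed of each of jar, can, carton below 0.02 m/s and contact force between each of jar, can, carton and the fingers below 0.1 N and x of can in the frame of tray between -0.125 and 0.125 m and y of can in the frame of tray between -0.05 and 0.05 m and x of carton in the frame of tray between -0.125 and 0.125 m and y of carton in the frame of tray between -0.05 and 0.05 m), for 0.2 s.
2. the honey jar stands released in the middle of the trivet while the three still wait on the tray (horizontal distance between honey and trivet below 0.015 m and z of honey in the frame of trivet between 0.006 and 0.016 m and angle between honey's own z axis and vertical below 0.1 rad and linear speed of honey below 0.02 m/s and contact force between honey and the fingers below 0.1 N and x of jar in the frame of tray between -0.125 and 0.125 m and y of jar in the frame of tray between -0.05 and 0.05 m and z of each of jar, can, carton in the frame of tray below 0.012 m and x of can in the frame of tray between -0.125 and 0.125 m and y of can in the frame of tray between -0.05 and 0.05 m and x of carton in the frame of tray between -0.125 and 0.125 m and y of carton in the frame of tray between -0.05 and 0.05 m), for 0.2 s.
At the end, for the whole second after the job is handed in: Honey jar upright within 15 mm of the trivet's middle; jar, can and carton upright on the step, each within 15 mm of its starting place, carton within 0.25 rad of square to the step; all released and at rest; tin, salt box and oil bottle within 20 mm of their starts (horizontal distance between honey and trivet below 0.015 m and z of honey in the frame of trivet between 0.006 and 0.016 m and angle between each of honey, jar, can, carton's own z axis and vertical below 0.1 rad and linear speed of each of honey, jar, can, carton below 0.02 m/s and contact force between each of honey, jar, can, carton and the fingers below 0.1 N and distance of each of jar, can, carton from where it was at the start of the episode below 0.015 m and angle between the x axis of carton and the x axis of rack, either way round below 0.25 rad and distance of each of tin, saltbox, oil from where it was at the start of the episode below 0.02 m); the robot touches nothing.
It fails at once if the flat tin, the salt box or the oil bottle is pushed away by more than 20 mm or knocked over (distance of any of tin, saltbox, oil from where it was at the start of the episode above 0.02 m or angle between any of tin, saltbox, oil's own z axis and vertical above 0.4 rad).
It fails at once if the storage jar, the can, the carton or the honey jar is tipped over (more than 45 degrees) (angle between any of jar, can, carton, honey's own z axis and vertical above 0.785 rad).
It also fails if it takes over 138 s, if anything falls off the work surface, if the arm or the gripper's body presses on something with over 40 N, if the wrist force passes 120 N, or if a joint passes its speed limit or range.

ROBOT

A 6-joint arm with a two-finger parallel gripper is mounted at the origin on the work surface. World frame = base frame: x ahead of the robot, y to its left, z up, the work surface at z = 0. Lengths are in m, angles in degrees, forces in N, time in s.
With the tool pointing down it reaches from about 0.275 to 0.975 m from the base axis. Payload 8.4 kg.
Tool frame: the origin (TCP) lies at the very end of the fingers, on their centre line; the grasp point (between the pads) lies 19 mm behind it; z points along the fingers, y is the line along which they close (so a half turn about z gives the same grasp; the last joint's range is limited). The gripper opens to 92 mm and grips with 3 to 60 N. Pads are 20 mm wide; open, the fingers measure 128 mm over their backs; the gripper's body (75 mm by 189 mm) begins 69 mm behind the grasp point.
Start: joints at [-68.319, 20.225, 93.587, -0, 66.188, -0.138], TCP at [0.232, -0.58, 0.215] pointing down, gripper open.
Joint ranges: [-150.9, 150.9], [-52.94, 120.26], [3.33, 152.33], [-74.26, 254.26], [0, 154.13], [-172.89, 172.89]. Speed limits (degrees/s): [127.2, 127.2, 159.86, 180, 180, 180].

INTERFACE

Orientations are given as a 3x3 rotation matrix whose columns are the frame's x, y, z axes.
In Python, from cell import manip, cam, job gives the robot as it stands (manip), with the cameras (cam) and the job (job).
- The arm moves only by the tool jog_arm, called after ">>>" as a command line: name --pt "numbers of a row" for each row, then --argument value for the rest. Schema: {"type":"object","properties":{"ticks":{"type":"array","items":{"type":"object","properties":{"trans":{"type":"array","items":{"type":"number"},"minItems":3,"maxItems":3},"rot":{"type":"array","items":{"type":"number"},"minItems":3,"maxItems":3}},"additionalProperties":false},"minItems":1,"maxItems":8},"aperture":{"type":"number"},"clamp_n":{"type":"number"},"only":{"type":"string"},"quiet":{"type":"boolean"},"lines":{"type":"string"}},"required":["ticks"],"additionalProperties":false}. ticks is a list of rows, 1 to 8 of them, each an object with the fields trans (a list: dx, dy, dz in parts of the range, where 1.0 means 0.5 m), rot (a list: a rotation vector rx, ry, rz in parts of the range, where 1.0 means 90 degrees); a field left out counts as zero; each row is the pose to reach, as a shift and turn from the pose commanded when the call began, along the tool's axes at that moment; what a row does not reach only later rows make up. A row lasts 1/8 s, in which the tool goes at most 0.0625 m and 10.7 degrees, less where a joint would pass 70% of its speed; a pose out of reach is approached as far as the arm can. aperture is the finger opening in m, set as the call begins (left out keeps the last). The fingers move at their own pace and stop on an object; clamp_n is the grip in N (left out, the last holds). Time passes only in rows, so rows that do not move let the fingers close. The tool returns the time, the measured TCP pose, the force, the opening and the grip force at its end. only (a regular expression) keeps the lines of the reply that match it, lines (a string "A,B") keeps lines A to B, and quiet returns only ok. Shift and turn numbers lie between -1 and 1, and a call with a number outside is refused. Input that does not fit is refused with a message, and nothing moves.
- manip.observe(): the state, without advancing time (a new reading comes with each control period).
- cam.grab_frame(name): name is "scene" or "top" or "wrist"; returns the picture (384x512x3 uint8, red, green, blue); there is no depth.
- cam.camera_model(name): a dict with "intrinsics" (3x3 intrinsics, pixels), "cam_to_world" (4x4, takes a point from camera to world coordinates). Camera axes: x right, y up, looking along -z (the intrinsics and any distortion apply to the point x, -y, -z); pixel columns grow to the right and rows downward; lengths in m; the calibration is good to about 2 mm. A picture is of the moment at which its call begins: read the wrist's pose just before it. camera_model takes no time and is no camera call; for the wrist camera it gives the pose at the moment of the call.
- job.hand_in(): hands the job in; it is judged then, once.
The state is a dict: "clock": time; "qpos": joint angles; "qvel": joint speeds; "effort": joint torques, N m; "tcp_pos": TCP position; "ee_rot": TCP orientation; "ft_force": force on the tool from outside, world axes, zero at the start; "wrist_torque": the same for the moment, N m; "gripper_width": finger opening in m; "grasp_force": force on a finger pad.
Only numpy, scipy, OpenCV 4.12 (cv2) and the standard library are available. Lean on these libraries where they do the work, as an engineer would, in place of code of your own. Each camera call takes 0.05 s, during which the arm holds its last target. There are 200 camera calls.

## Working session

There is one attempt and no reset: what is moved stays moved. The work goes in short steps, Python scripts to look and compute and a tool call to move; the robot and the scene stay as the last step left them, time stands still between calls to the robot, and variables do not carry over. Pictures are saved under pics/ and viewed, at most 14 in all, crops included, and the job is handed in when it is done.

```bash
ls; mkdir -p pics; cat > h.py <<'E'
import numpy as np, cv2
from cell import manip, cam, job
def shot(n,f):
    im=cam.grab_frame(n); cv2.imwrite('pics/'+f,im[:,:,::-1]); return im
def ray(n,u,v):
    m=cam.camera_model(n); T=np.array(m['cam_to_world']); K=np.array(m['intrinsics'])
    d=np.linalg.solve(K,[u,v,1]); d=T[:3,:3]@np.array([d[0],-d[1],-d[2]]); return T[:3,3],d
def onz(n,u,v,z):
    c,d=ray(n,u,v); return c+d*(z-c[2])/d[2]
def pix(n,p):
    m=cam.camera_model(n); T=np.array(m['cam_to_world']); K=np.array(m['intrinsics'])
    q=T[:3,:3].T@(np.array(p)-T[:3,3]); q=K@np.array([q[0],-q[1],-q[2]]); return q[:2]/q[2]
E
python3 - <<'E'
from h import *
np.set_printoptions(precision=3,suppress=True)
s=manip.observe(); print(s['clock'],s['tcp_pos'],s['ee_rot'],s['gripper_width'])
a=shot('scene','s0.png'); b=shot('top','t0.png')
for n in('scene','top'):
    m=cam.camera_model(n);print(m)
E
```

```text
cell.py
pics
0.0 [ 0.232 -0.58   0.214] [[ 0.928  0.372 -0.   ]
 [ 0.372 -0.928  0.001]
 [ 0.    -0.001 -1.   ]] 0.09203995673902686
{'intrinsics': array([[389.076,   0.   , 252.328],
       [  0.   , 389.076, 190.43 ],
       [  0.   ,   0.   ,   1.   ]]), 'cam_to_world': array([[ 0.434, -0.758,  0.487,  1.063],
       [ 0.901,  0.359, -0.244, -0.234],
       [ 0.01 ,  0.545,  0.839,  0.814],
       [ 0.   ,  0.   ,  0.   ,  1.   ]])}
{'intrinsics': array([[411.567,   0.   , 255.27 ],
       [  0.   , 411.567, 194.758],
       [  0.   ,   0.   ,   1.   ]]), 'cam_to_world': array([[-0.005,  0.995, -0.102,  0.492],
       [-1.   , -0.003,  0.022,  0.016],
       [ 0.021,  0.102,  0.995,  1.186],
       [ 0.   ,  0.   ,  0.   ,  1.   ]])}
```

View pics/s0.png

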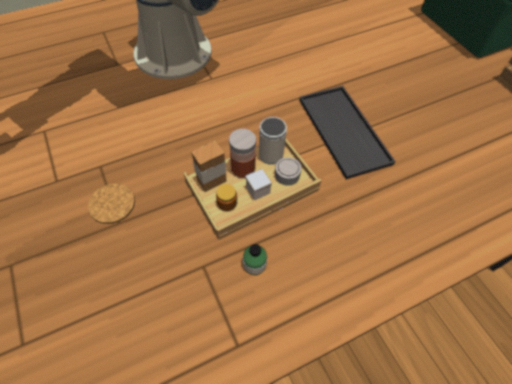

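View pics/t0.png

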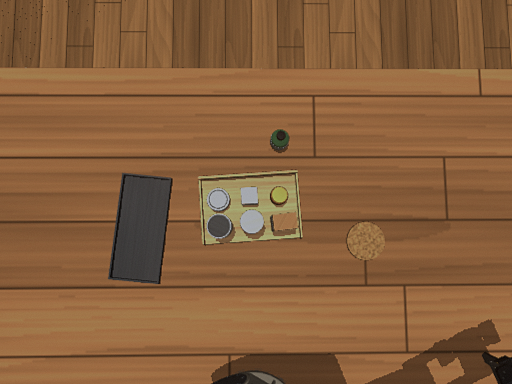

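The scene picture shows the step from behind, with the carton, jar and can in the front row. In the top view they are at about (285,222), (252,222) and (220,226). Honey is at (279,195), salt box (250,195), tin (218,200), oil (280,140), tray at (140,228) and trivet at (366,241). Next I zoom in on the step and measure.

```bash
python3 - <<'E'
from h import *
np.set_printoptions(precision=4,suppress=True)
im=cv2.imread('pics/t0.png'); 
cv2.imwrite('pics/t0c.png',cv2.resize(im[155:260,190:315],None,fx=5.6,fy=5.6,interpolation=cv2.INTER_CUBIC))
hsv=cv2.cvtColor(im,cv2.COLOR_BGR2HSV)
for n,(u,v) in dict(carton=(285,222),jar=(252,222),can=(220,226),honey=(279,195),salt=(250,195),tin=(218,200),tray=(140,228),trivet=(366,241),rack=(235,210),oil=(280,135)).items(): print(n,hsv[v,u],hsv[v+3,u+3])
# tray
def big(m,z,n):
    m=cv2.morphologyEx(m,cv2.MORPH_CLOSE,np.ones((5,5)))
    c=max(cv2.findContours(m,0,1)[0],key=cv2.contourArea); r=cv2.minAreaRect(c)
    P=np.array([onz('top',*p,z)[:2] for p in cv2.boxPoints(r)]); print(n,r,P.mean(0),np.linalg.norm(P-np.roll(P,1,0),axis=1)); print(P); return c
L=np.zeros(im.shape[:2],np.uint8)
m=cv2.inRange(hsv,(0,0,0),(180,255,80)); m[:165]=0;m[295:]=0;m[:,:95]=0;m[:,185:]=0
big(m,.018,'tray')
E
```

```text
carton [ 14 137 162] [ 14 137 162]
jar [ 98   6 170] [109  12 174]
can [15 14 71] [ 6 17 73]
honey [ 30 131 165] [ 30 129 166]
salt [108  15 175] [113  13 173]
tin [111  14 176] [113  13 176]
tray [ 0 12 63] [12 20 63]
trivet [ 15 143 127] [ 16 142 138]
rack [ 28  86 164] [ 24  96 165]
oil [13 91 45] [ 11 124  33]
tray ((139.5, 230.0), (114.0, 89.0), 90.0) [0.5155 0.3161] [0.3189 0.2522 0.3201 0.2453]
[[0.6753 0.446 ]
 [0.675  0.1938]
 [0.3549 0.1897]
 [0.3567 0.435 ]]
```

View pics/t0c.png

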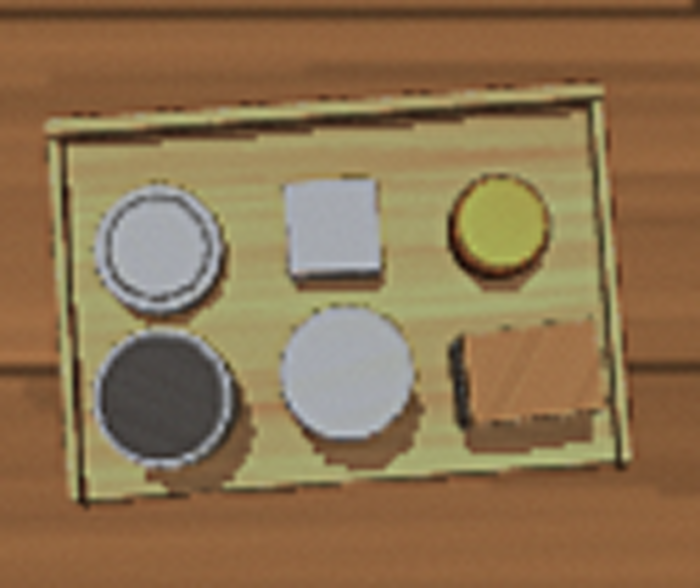

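The zoomed crop is clear. Top faces in crop pixels: can (165,398), jar (347,373), carton (533,373), honey lid (502,220). I convert these and check them against the step's grid.

```bash
python3 - <<'E'
from h import *
np.set_printoptions(precision=4,suppress=True)
im=cv2.imread('pics/t0.png');hsv=cv2.cvtColor(im,cv2.COLOR_BGR2HSV)
f=lambda x,y:(190+(x+.5)/5.6-.5,155+(y+.5)/5.6-.5)
R={}
for n,(x,y,z) in dict(can=(165,398,.126),jar=(347,373,.136),carton=(533,373,.133),honey=(502,220,.07),tin=(160,247,.052),salt=(332,226,.068)).items():
    R[n]=onz('top',*f(x,y),z)[:2]; print(n,R[n])
print('can dia',onz('top',*f(95,398),.126)-onz('top',*f(234,398),.126))
print('carton edges',[onz('top',*f(*p),.133)[:2] for p in((463,338),(593,318),(605,408),(472,427))])
a=onz('top',*f(47,125),.048);b=onz('top',*f(603,90),.048);print('lip',a,b,np.linalg.norm(a-b),np.degrees(np.arctan2(a[0]-b[0],a[1]-b[1])))
for A,B in(('can','jar'),('jar','carton'),('can','carton'),('tin','honey'),('honey','carton')):
    d=R[A]-R[B];print(A,B,np.linalg.norm(d),np.degrees(np.arctan2(d[0],d[1])))
# tray: dark low-sat
m=cv2.inRange(hsv,(0,0,0),(180,60,80));m[:165]=0;m[295:]=0;m[:,:95]=0;m[:,185:]=0
m=cv2.morphologyEx(m,cv2.MORPH_OPEN,np.ones((5,5)))
c=max(cv2.findContours(m,0,1)[0],key=cv2.contourArea);r=cv2.minAreaRect(c);P=np.array([onz('top',*p,.012)[:2] for p in cv2.boxPoints(r)]);print('tray',r,P.mean(0),np.linalg.norm(P-np.roll(P,1,0),axis=1));print(P)
# trivet vs wood: hue/sat
sub=im[210:272,330:402];cv2.imwrite('pics/tv.png',cv2.resize(np.hstack([sub,im[160:295,100:180][:62]]),None,fx=5,fy=5,interpolation=cv2.INTER_CUBIC))
print(hsv[241,340:395:3].tolist())
print('trivet by eye',onz('top',366,240.5,.01),onz('top',346.5,241,.01)-onz('top',385.5,241,.01))
E
```

```text
can [0.5215 0.0861]
jar [0.5322 0.0028]
carton [ 0.532  -0.0822]
honey [ 0.6089 -0.0739]
tin [0.5978 0.0937]
salt [0.6064 0.009 ]
can dia [0.0003 0.0635 0.    ]
carton edges [array([ 0.5481, -0.0503]), array([ 0.5571, -0.1101]), array([ 0.5159, -0.1149]), array([ 0.5075, -0.0541])]
lip [0.6592 0.1503 0.048 ] [ 0.6765 -0.1269  0.048 ] 0.27779671910405146 -3.555016682879717
can jar 0.0839348749326396 -7.338161249267735
jar carton 0.08501915429878858 0.15103745372280117
can carton 0.16859334138294127 -3.5694962846472857
tin honey 0.16793938872346734 -3.781743713064233
honey carton 0.07734456686985769 83.79948215769966
tray ((139.88461303710938, 228.42308044433594), (49.98599624633789, 107.04197692871094), 7.125016689300537) [0.5198 0.3167] [0.1391 0.3006 0.1429 0.3008]
[[0.3792 0.4008]
 [0.6784 0.3724]
 [0.6603 0.2307]
 [0.3612 0.2629]]
[[14, 147, 125], [14, 147, 123], [15, 144, 83], [16, 141, 161], [15, 143, 155], [16, 139, 161], [16, 144, 135], [16, 142, 158], [15, 144, 135], [16, 142, 138], [15, 140, 158], [15, 146, 133], [16, 140, 151], [16, 137, 162], [16, 141, 155], [13, 147, 128], [13, 147, 132], [14, 150, 131], [13, 148, 129]]
trivet by eye [ 0.4806 -0.3254  0.01  ] [0.0006 0.112  0.    ]
```

View pics/tv.png

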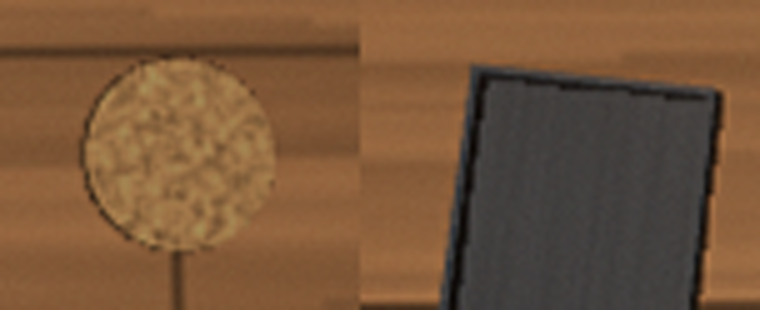

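Measurements fit the given sizes: can and carton 0.169 m apart, can diameter 63.5 mm, trivet 112 mm, tray 0.300 x 0.141 m, step yaw about 3.6°. I'll keep the tool at one yaw, closing along the step's depth. It grips above the back row, and on the tray the three stand 105 mm apart so the fingers fit between them. Next I work out the moves.

```bash
cat > d.py <<'E'
import sys
from h import *
np.set_printoptions(precision=4,suppress=True)
def R(yaw):
    a=np.radians(yaw);y=np.array([np.cos(a),np.sin(a),0]);z=np.array([0,0,-1.]);return np.c_[np.cross(y,z),y,z]
if __name__=='__main__':
    s=manip.observe();Rs=np.array(s['ee_rot']);p=np.array(s['tcp_pos'])
    print('first',Rs.T@(np.array([.5215,.0861,.25])-p))
    from scipy.spatial.transform import Rotation as Q
    print(Q.from_matrix(Rs.T@R(4)).as_rotvec(degrees=True))
    W=dict(can=(.5215,.0861),jar=(.5322,.0028),carton=(.532,-.0822),honey=(.6089,-.0739),A=(.6245,.307),M=(.52,.317),B=(.4155,.327),trivet=(.481,-.3237))
    for a,b in('can A','A jar','jar B','B carton','carton M','M honey','honey trivet','trivet M'):pass
E
sed -i '$d' d.py; cat >> d.py <<'E'
    for a,b in [x.split() for x in('can A','A jar','jar B','B carton','carton M','M honey','honey trivet','trivet M','can jar','can carton')]: print(a,b,(R(4).T@np.append(np.array(W[b])-W[a],0))[:2])
E
python3 d.py
```

```text
first [ 0.5161 -0.5107 -0.0354]
[ -0.0602  -0.0439 -72.1821]
can A [0.2132 0.1182]
A jar [-0.297  -0.1133]
jar B [ 0.3316 -0.0938]
B carton [-0.4163  0.0877]
carton M [0.3991 0.0159]
M honey [-0.3961  0.0614]
honey trivet [-0.2403 -0.145 ]
trivet M [0.6364 0.0836]
can jar [-0.0838  0.0049]
can carton [-0.1686 -0.0013]
```

Careful with the scale: shifts go in shares of 0.5 m and turns go in shares of 90 degrees. That gives: -0.33 m / 0.5 = -0.66, -0.29 m / 0.5 = -0.58, -72.2 degrees / 90 = -0.8022.

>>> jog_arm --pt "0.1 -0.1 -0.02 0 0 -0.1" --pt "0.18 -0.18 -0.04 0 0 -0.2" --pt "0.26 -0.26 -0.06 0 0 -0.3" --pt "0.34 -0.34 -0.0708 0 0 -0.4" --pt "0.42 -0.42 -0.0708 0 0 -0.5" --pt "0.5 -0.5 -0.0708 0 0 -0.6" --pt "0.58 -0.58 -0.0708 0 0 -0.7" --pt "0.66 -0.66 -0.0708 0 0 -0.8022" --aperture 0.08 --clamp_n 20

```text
refused: ticks[0]: [0.1, -0.1, -0.02, 0, 0, -0.1] is not of type 'object' (schema: type "object"). Nothing was moved.
```

The call was refused and nothing moved: it wants a list of objects, one for each row. Same move again in that form.

>>> jog_arm --ticks '[{"trans": [0.1, -0.1, -0.02], "rot": [0, 0, -0.1]}, {"trans": [0.18, -0.18, -0.04], "rot": [0, 0, -0.2]}, {"trans": [0.26, -0.26, -0.06], "rot": [0, 0, -0.3]}, {"trans": [0.34, -0.34, -0.0708], "rot": [0, 0, -0.4]}, {"trans": [0.42, -0.42, -0.0708], "rot": [0, 0, -0.5]}, {"trans": [0.5, -0.5, -0.0708], "rot": [0, 0, -0.6]}, {"trans": [0.58, -0.58, -0.0708], "rot": [0, 0, -0.7]}, {"trans": [0.66, -0.66, -0.0708], "rot": [0, 0, -0.8022]}]' --aperture 0.08 --clamp_n 20

```text
clock: 1.1
tcp_pos: [0.4163, -0.1495, 0.25]
ee_rot: [[-0.075, 0.997, 0.0], [0.997, 0.075, -0.0], [-0.0, 0.0, -1.0]]
ft_force: [0.8, -0.7, 0.9]
gripper_width: 0.08
grasp_force: 0.0
```

```bash
python3 - <<'E'
from d import *
s=manip.observe();p=np.array(s['tcp_pos']);print(p,s['qpos']);print(np.array(s['ee_rot']).T@(np.array([.5215,.0861,.25])-p))
E
```

```text
[ 0.4163 -0.1495  0.25  ] [-19.944    1.3437 112.3974  -0.0017  66.2467 -24.2503]
[ 0.227   0.1226 -0.    ]
```

In the tool's units: 0.14 m / 0.5 = 0.28, 0.1 m / 0.5 = 0.2.

>>> jog_arm --ticks '[{"trans": [0.1, 0.054, 0]}, {"trans": [0.2, 0.108, 0]}, {"trans": [0.28, 0.15, 0]}, {"trans": [0.28, 0.15, 0]}, {"trans": [0.28, 0.15, 0]}]'

```text
clock: 1.72
tcp_pos: [0.4805, -0.0066, 0.2496]
ee_rot: [[-0.071, 0.997, -0.001], [0.997, 0.071, -0.0], [-0.0, -0.001, -1.0]]
ft_force: [0.3, -0.3, -0.7]
gripper_width: 0.0801
grasp_force: 0.0
```

```bash
python3 - <<'E'
from d import *
s=manip.observe();p=np.array(s['tcp_pos']);print(p);print(np.array(s['ee_rot']).T@(np.array([.5215,.0861,.25])-p))
im=shot('wrist','w0.png')
for n,q in dict(can=(.5215,.0861,.126),jar=(.5322,.0028,.136),carton=(.532,-.0822,.133),honey=(.6089,-.0739,.07)).items():
    u=pix('wrist',q);print(n,u);
    cv2.circle(im,tuple(int(round(t)) for t in u),3,(255,0,255),-1)
cv2.imwrite('pics/w0m.png',im[:,:,::-1])
E
```

```text
[ 0.4805 -0.0066  0.2496]
[ 0.0896  0.0475 -0.0004]
can [308.9042  91.7468]
jar [311.4568 186.1602]
carton [300.6856 266.0206]
honey [357.8545 238.0255]
```

View pics/w0m.png

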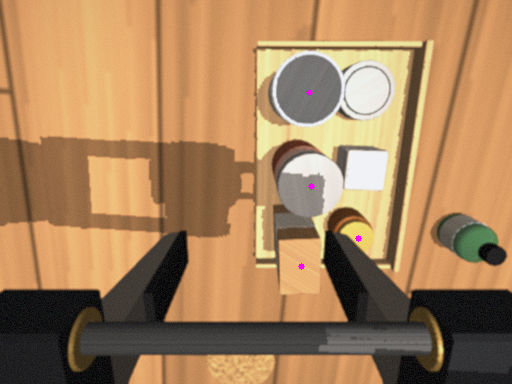

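The wrist picture agrees with the estimates: the projected marks sit on the can, jar and carton tops to within 2–3 px. I go to the can and grip it.

>>> jog_arm --ticks '[{"trans": [0.09, 0.048, 0]}, {"trans": [0.1792, 0.095, 0]}, {"trans": [0.1792, 0.095, 0.1]}, {"trans": [0.1792, 0.095, 0.2]}, {"trans": [0.1792, 0.095, 0.28]}, {"trans": [0.1792, 0.095, 0.32]}, {"trans": [0.1792, 0.095, 0.32]}]'

```text
clock: 2.65
tcp_pos: [0.5208, 0.0848, 0.0887]
ee_rot: [[-0.068, 0.998, -0.003], [0.998, 0.068, -0.001], [-0.0, -0.003, -1.0]]
ft_force: [0.2, -0.3, 0.8]
gripper_width: 0.0798
grasp_force: 0.0
```

>>> jog_arm --ticks '[{}, {}, {}, {}, {}, {}]' --aperture 0.04 --clamp_n 25

```text
clock: 3.4
tcp_pos: [0.5223, 0.0863, 0.0911]
ee_rot: [[-0.07, 0.998, 0.001], [0.998, 0.07, -0.0], [-0.0, 0.001, -1.0]]
ft_force: [-2.7, -1.1, 7.3]
gripper_width: 0.0637
grasp_force: 25.0
```

In the tool's units: 0.165 m / 0.5 = 0.33, -0.16 m / 0.5 = -0.32.

>>> jog_arm --ticks '[{"trans": [0, 0, -0.04]}, {"trans": [0, 0, -0.12]}, {"trans": [0, 0, -0.22]}, {"trans": [0, 0, -0.3]}, {"trans": [0.06, 0.034, -0.32]}, {"trans": [0.15, 0.084, -0.32]}, {"trans": [0.24, 0.134, -0.32]}, {"trans": [0.33, 0.184, -0.32]}]'

```text
clock: 4.4
tcp_pos: [0.6027, 0.2589, 0.2501]
ee_rot: [[-0.07, 0.998, 0.0], [0.998, 0.07, 0.0], [0.0, 0.0, -1.0]]
ft_force: [1.2, -0.7, -3.7]
gripper_width: 0.0636
grasp_force: 24.9
```

>>> jog_arm --ticks '[{"trans": [0.06, 0.032, 0]}, {"trans": [0.0964, 0.0524, 0.02]}, {"trans": [0.0964, 0.0524, 0.12]}, {"trans": [0.0964, 0.0524, 0.22]}, {"trans": [0.0964, 0.0524, 0.3]}, {"trans": [0.0964, 0.0524, 0.332]}, {"trans": [0.0964, 0.0524, 0.344]}, {"trans": [0.0964, 0.0524, 0.344]}]'

```text
clock: 5.4
tcp_pos: [0.6259, 0.3075, 0.0795]
ee_rot: [[-0.07, 0.998, 0.002], [0.998, 0.07, 0.001], [0.001, 0.002, -1.0]]
ft_force: [-0.1, 0.6, -4.1]
gripper_width: 0.0642
grasp_force: 24.9
```

In the tool's units: 0.002 m / 0.5 = 0.004, 0.001 m / 0.5 = 0.002.

>>> jog_arm --ticks '[{"trans": [0, 0, 0.002]}, {"trans": [0, 0, 0.004]}, {"trans": [0, 0, 0.004]}]'

```text
clock: 5.78
tcp_pos: [0.6262, 0.3077, 0.0782]
ee_rot: [[-0.07, 0.998, 0.003], [0.998, 0.07, 0.001], [0.001, 0.003, -1.0]]
ft_force: [-2.1, -1.9, 5.6]
gripper_width: 0.0637
grasp_force: 25.0
```

>>> jog_arm --ticks '[{}, {}, {}]' --aperture 0.08

```text
clock: 6.15
tcp_pos: [0.6252, 0.3075, 0.0761]
ee_rot: [[-0.07, 0.998, 0.0], [0.998, 0.07, 0.0], [0.0, 0.0, -1.0]]
ft_force: [-0.7, -0.0, 0.6]
gripper_width: 0.0799
grasp_force: 0.0
```

In the tool's units: -0.27 m / 0.5 = -0.54, -0.174 m / 0.5 = -0.348.

>>> jog_arm --ticks '[{"trans": [0, 0, -0.1]}, {"trans": [0, 0, -0.2]}, {"trans": [0, 0, -0.3]}, {"trans": [-0.1, -0.04, -0.348]}, {"trans": [-0.2, -0.08, -0.348]}, {"trans": [-0.314, -0.12, -0.348]}, {"trans": [-0.428, -0.164, -0.348]}, {"trans": [-0.54, -0.206, -0.348]}]'

```text
clock: 7.15
tcp_pos: [0.5405, 0.0292, 0.2501]
ee_rot: [[-0.07, 0.998, 0.001], [0.998, 0.07, -0.0], [-0.0, 0.001, -1.0]]
ft_force: [0.3, -0.3, 0.5]
gripper_width: 0.0801
grasp_force: 0.0
```

>>> jog_arm --ticks '[{"trans": [-0.054, -0.0206, 0]}, {"trans": [-0.054, -0.0206, 0.08]}, {"trans": [-0.054, -0.0206, 0.18]}, {"trans": [-0.054, -0.0206, 0.26]}, {"trans": [-0.054, -0.0206, 0.31]}, {"trans": [-0.054, -0.0206, 0.32]}, {"trans": [-0.054, -0.0206, 0.32]}]'

```text
clock: 8.02
tcp_pos: [0.5332, 0.0032, 0.0904]
ee_rot: [[-0.07, 0.998, 0.0], [0.998, 0.07, 0.0], [-0.0, 0.0, -1.0]]
ft_force: [1.5, -0.3, 0.2]
gripper_width: 0.0797
grasp_force: 0.0
```

>>> jog_arm --ticks '[{}, {}, {}, {}, {}, {}]' --aperture 0.04 --clamp_n 25

```text
clock: 8.78
tcp_pos: [0.5329, 0.0031, 0.0908]
ee_rot: [[-0.07, 0.998, 0.0], [0.998, 0.07, -0.0], [-0.0, 0.0, -1.0]]
ft_force: [-3.0, 0.1, 6.7]
gripper_width: 0.062
grasp_force: 24.9
```

In the tool's units: 0.195 m / 0.5 = 0.39, -0.16 m / 0.5 = -0.32.

>>> jog_arm --ticks '[{"trans": [0, 0, -0.04]}, {"trans": [0, 0, -0.12]}, {"trans": [0, 0, -0.22]}, {"trans": [0, 0, -0.3]}, {"trans": [0.07, -0.02, -0.32]}, {"trans": [0.17, -0.048, -0.32]}, {"trans": [0.28, -0.08, -0.32]}, {"trans": [0.39, -0.11, -0.32]}]'

```text
clock: 9.78
tcp_pos: [0.4634, 0.1952, 0.25]
ee_rot: [[-0.069, 0.998, 0.0], [0.998, 0.069, 0.0], [0.0, 0.0, -1.0]]
ft_force: [0.6, -0.2, -3.9]
gripper_width: 0.0618
grasp_force: 24.9
```

>>> jog_arm --ticks '[{"trans": [0.11, -0.032, 0]}, {"trans": [0.2, -0.056, 0]}, {"trans": [0.25, -0.07, 0]}, {"trans": [0.2732, -0.0776, 0.04]}, {"trans": [0.2732, -0.0776, 0.12]}, {"trans": [0.2732, -0.0776, 0.22]}, {"trans": [0.2732, -0.0776, 0.3]}, {"trans": [0.2732, -0.0776, 0.336]}]'

```text
clock: 10.78
tcp_pos: [0.4147, 0.3263, 0.0796]
ee_rot: [[-0.07, 0.998, -0.003], [0.998, 0.07, -0.002], [-0.002, -0.003, -1.0]]
ft_force: [0.2, -1.2, -3.4]
gripper_width: 0.0616
grasp_force: 25.0
```

>>> jog_arm --ticks '[{"trans": [0, 0, 0.004]}, {"trans": [0, 0, 0.008]}, {"trans": [0, 0, 0.012]}, {"trans": [0, 0, 0.012]}]'

```text
clock: 11.28
tcp_pos: [0.4167, 0.3278, 0.0777]
ee_rot: [[-0.07, 0.998, 0.001], [0.998, 0.07, 0.001], [0.001, 0.002, -1.0]]
ft_force: [-2.7, -3.3, 7.6]
gripper_width: 0.0617
grasp_force: 25.0
```

>>> jog_arm --ticks '[{}, {}, {}]' --aperture 0.08

```text
clock: 11.65
tcp_pos: [0.4163, 0.3276, 0.0763]
ee_rot: [[-0.07, 0.998, 0.001], [0.998, 0.07, 0.0], [0.0, 0.001, -1.0]]
ft_force: [0.1, -0.6, -0.0]
gripper_width: 0.0796
grasp_force: 0.0
```

In the tool's units: -0.29 m / 0.5 = -0.58, -0.23 m / 0.5 = -0.46.

>>> jog_arm --ticks '[{"trans": [0, 0, -0.1]}, {"trans": [0, 0, -0.2]}, {"trans": [0, 0, -0.3]}, {"trans": [-0.1, 0.02, -0.348]}, {"trans": [-0.22, 0.046, -0.348]}, {"trans": [-0.34, 0.072, -0.348]}, {"trans": [-0.46, 0.096, -0.348]}, {"trans": [-0.58, 0.122, -0.348]}]'

```text
clock: 12.65
tcp_pos: [0.4975, 0.0405, 0.2502]
ee_rot: [[-0.07, 0.998, 0.001], [0.998, 0.07, 0.0], [0.0, 0.001, -1.0]]
ft_force: [0.9, 0.5, 0.7]
gripper_width: 0.0801
grasp_force: 0.0
```

>>> jog_arm --ticks '[{"trans": [-0.1, 0.022, 0]}, {"trans": [-0.2, 0.042, 0]}, {"trans": [-0.2526, 0.0534, 0]}, {"trans": [-0.2526, 0.0534, 0.1]}, {"trans": [-0.2526, 0.0534, 0.2]}, {"trans": [-0.2526, 0.0534, 0.28]}, {"trans": [-0.2526, 0.0534, 0.32]}, {"trans": [-0.2526, 0.0534, 0.32]}]' --aperture 0.062

```text
clock: 13.65
tcp_pos: [0.5316, -0.0816, 0.0886]
ee_rot: [[-0.07, 0.998, -0.003], [0.998, 0.07, 0.001], [0.001, -0.003, -1.0]]
ft_force: [-1.1, -0.2, -0.5]
gripper_width: 0.0619
grasp_force: 0.0
```

>>> jog_arm --ticks '[{}, {}, {}, {}, {}, {}]' --aperture 0.03 --clamp_n 15

```text
clock: 14.4
tcp_pos: [0.5329, -0.0819, 0.0908]
ee_rot: [[-0.07, 0.998, 0.001], [0.998, 0.07, -0.0], [-0.0, 0.001, -1.0]]
ft_force: [-3.2, -0.5, 7.3]
gripper_width: 0.0426
grasp_force: 14.9
```

In the tool's units: 0.195 m / 0.5 = 0.39, -0.16 m / 0.5 = -0.32.

>>> jog_arm --ticks '[{"trans": [0, 0, -0.04]}, {"trans": [0, 0, -0.12]}, {"trans": [0, 0, -0.22]}, {"trans": [0, 0, -0.3]}, {"trans": [0.07, 0.003, -0.32]}, {"trans": [0.17, 0.007, -0.32]}, {"trans": [0.28, 0.011, -0.32]}, {"trans": [0.39, 0.016, -0.32]}]'

```text
clock: 15.4
tcp_pos: [0.5267, 0.1149, 0.2501]
ee_rot: [[-0.07, 0.998, 0.001], [0.998, 0.07, 0.0], [0.0, 0.001, -1.0]]
ft_force: [1.1, -0.4, -3.4]
gripper_width: 0.042
grasp_force: 15.0
```

>>> jog_arm --ticks '[{"trans": [0.11, 0.004, 0]}, {"trans": [0.22, 0.0088, 0]}, {"trans": [0.32, 0.0128, 0]}, {"trans": [0.38, 0.0152, 0]}, {"trans": [0.4082, 0.0158, 0.06]}, {"trans": [0.4082, 0.0158, 0.16]}, {"trans": [0.4082, 0.0158, 0.26]}, {"trans": [0.4082, 0.0158, 0.32]}]'

```text
clock: 16.4
tcp_pos: [0.5192, 0.3168, 0.0873]
ee_rot: [[-0.07, 0.998, -0.003], [0.998, 0.07, -0.001], [-0.001, -0.003, -1.0]]
ft_force: [0.7, -0.3, -2.5]
gripper_width: 0.0421
grasp_force: 15.0
```

>>> jog_arm --ticks '[{"trans": [0, 0, 0.014]}, {"trans": [0, 0, 0.02]}, {"trans": [0, 0, 0.024]}, {"trans": [0, 0, 0.028]}, {"trans": [0, 0, 0.028]}]'

```text
clock: 17.02
tcp_pos: [0.5216, 0.3178, 0.078]
ee_rot: [[-0.07, 0.998, 0.002], [0.998, 0.07, 0.001], [0.001, 0.002, -1.0]]
ft_force: [-0.5, -2.7, 7.8]
gripper_width: 0.0421
grasp_force: 15.0
```

>>> jog_arm --ticks '[{}, {}, {}]' --aperture 0.062

```text
clock: 17.4
tcp_pos: [0.5207, 0.3175, 0.0762]
ee_rot: [[-0.07, 0.998, 0.0], [0.998, 0.07, 0.0], [0.0, 0.0, -1.0]]
ft_force: [-0.4, -0.5, 0.3]
gripper_width: 0.0621
grasp_force: 0.0
```

In the tool's units: -0.29 m / 0.5 = -0.58, -0.23 m / 0.5 = -0.46.

>>> jog_arm --ticks '[{"trans": [0, 0, -0.1]}, {"trans": [0, 0, -0.2]}, {"trans": [0, 0, -0.3]}, {"trans": [-0.1, 0.016, -0.348]}, {"trans": [-0.22, 0.034, -0.348]}, {"trans": [-0.34, 0.052, -0.348]}, {"trans": [-0.46, 0.07, -0.348]}, {"trans": [-0.58, 0.09, -0.348]}]' --aperture 0.07

```text
clock: 18.4
tcp_pos: [0.586, 0.0295, 0.2501]
ee_rot: [[-0.07, 0.998, 0.0], [0.998, 0.07, 0.0], [0.0, 0.0, -1.0]]
ft_force: [0.4, 0.2, -0.5]
gripper_width: 0.0699
grasp_force: 0.0
```

>>> jog_arm --ticks '[{"trans": [-0.1, 0.016, 0]}, {"trans": [-0.17, 0.027, 0]}, {"trans": [-0.2122, 0.0328, 0]}, {"trans": [-0.2122, 0.0328, 0]}, {"trans": [-0.2122, 0.0328, 0]}]'

```text
clock: 19.02
tcp_pos: [0.6094, -0.0722, 0.2499]
ee_rot: [[-0.071, 0.998, -0.0], [0.998, 0.071, 0.001], [0.001, -0.0, -1.0]]
ft_force: [0.5, 0.0, 0.3]
gripper_width: 0.0698
grasp_force: 0.0
```

```bash
python3 - <<'E'
from d import *
print(pix('wrist',(.6089,-.0739,.07)),pix('top',(.5207,.3175,.12)))
w=cam.grab_frame('wrist');t=cam.grab_frame('top')
t=cv2.resize(t[130:300,90:330],None,fx=2.2,fy=2.26)
cv2.imwrite('pics/c1.png',np.hstack([cv2.resize(w,(270,374))[:374] if 0 else w[:,200:470][:374],t[:374] if t.shape[0]>=374 else cv2.resize(t,(528,374))])[:,:,::-1])
E
```

```text
[254.818  178.1845] [128.8558 226.419 ]
```

View pics/c1.png

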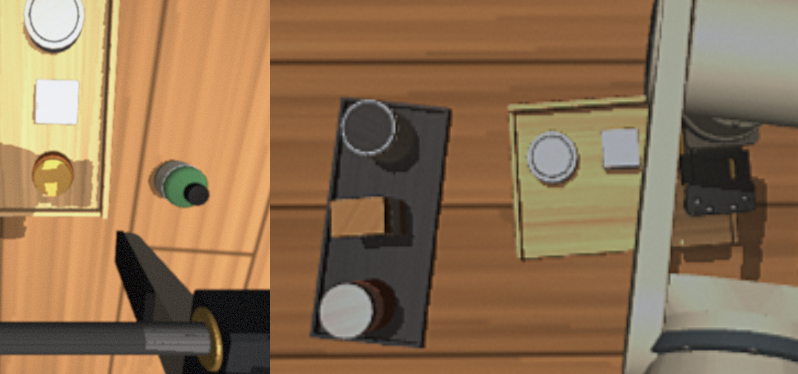

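All three stand on the tray, and the honey lid is at wrist pixel (252,175), as predicted. I descend and grip its glass.

In the tool's units: 0.226 m / 0.5 = 0.452, 0.215 m / 0.5 = 0.43.

>>> jog_arm --ticks '[{"trans": [0, 0, 0.1]}, {"trans": [0, 0, 0.2]}, {"trans": [0, 0, 0.3]}, {"trans": [0, 0, 0.38]}, {"trans": [0, 0, 0.43]}, {"trans": [0, 0, 0.452]}, {"trans": [0, 0, 0.452]}, {"trans": [0, 0, 0.452]}]'

```text
clock: 20.12
tcp_pos: [0.6106, -0.0732, 0.0252]
ee_rot: [[-0.07, 0.998, 0.002], [0.998, 0.07, -0.0], [-0.0, 0.002, -1.0]]
ft_force: [-0.3, 0.3, 0.4]
gripper_width: 0.0702
grasp_force: 0.0
```

>>> jog_arm --ticks '[{}, {}, {}, {}, {}, {}]' --aperture 0.03 --clamp_n 15

```text
clock: 20.88
tcp_pos: [0.6095, -0.0734, 0.0245]
ee_rot: [[-0.07, 0.998, -0.0], [0.998, 0.07, -0.0], [0.0, -0.0, -1.0]]
ft_force: [-3.5, 0.2, 6.8]
gripper_width: 0.0493
grasp_force: 15.0
```

In the tool's units: -0.165 m / 0.5 = -0.33, -0.16 m / 0.5 = -0.32.

>>> jog_arm --ticks '[{"trans": [0, 0, -0.04]}, {"trans": [0, 0, -0.12]}, {"trans": [0, 0, -0.22]}, {"trans": [0, 0, -0.3]}, {"trans": [-0.06, -0.036, -0.32]}, {"trans": [-0.15, -0.09, -0.32]}, {"trans": [-0.24, -0.144, -0.32]}, {"trans": [-0.33, -0.2, -0.32]}]'

```text
clock: 21.88
tcp_pos: [0.5209, -0.2463, 0.1854]
ee_rot: [[-0.07, 0.998, 0.002], [0.998, 0.07, -0.001], [-0.001, 0.002, -1.0]]
ft_force: [0.7, -0.1, -1.2]
gripper_width: 0.0497
grasp_force: 15.0
```

>>> jog_arm --ticks '[{"trans": [-0.09, -0.054, 0]}, {"trans": [-0.14, -0.084, 0]}, {"trans": [-0.1506, -0.09, 0.04]}, {"trans": [-0.1506, -0.09, 0.12]}, {"trans": [-0.1506, -0.09, 0.22]}, {"trans": [-0.1506, -0.09, 0.29]}, {"trans": [-0.1506, -0.09, 0.32]}, {"trans": [-0.1506, -0.09, 0.326]}]'

```text
clock: 22.88
tcp_pos: [0.482, -0.3233, 0.0212]
ee_rot: [[-0.07, 0.998, -0.0], [0.998, 0.07, 0.0], [0.0, -0.0, -1.0]]
ft_force: [-0.3, -0.2, -1.6]
gripper_width: 0.0499
grasp_force: 15.0
```

>>> jog_arm --ticks '[{"trans": [0, 0, 0.004]}, {"trans": [0, 0, 0.008]}, {"trans": [0, 0, 0.01]}, {"trans": [0, 0, 0.01]}]'

```text
clock: 23.38
tcp_pos: [0.4822, -0.3235, 0.0166]
ee_rot: [[-0.07, 0.998, 0.001], [0.998, 0.07, -0.001], [-0.001, 0.001, -1.0]]
ft_force: [-0.4, 0.2, 1.9]
gripper_width: 0.0496
grasp_force: 15.0
```

```bash
python3 - <<'E'
from d import *
s=manip.observe();print(s['tcp_pos'])
w=shot('wrist','w2.png');t=cam.grab_frame('top');cv2.imwrite('pics/t2.png',cv2.resize(t[190:290,310:430],None,fx=5,fy=5)[:,:,::-1])
E
```

```text
[ 0.4822 -0.3235  0.0166]
```

View pics/w2.png

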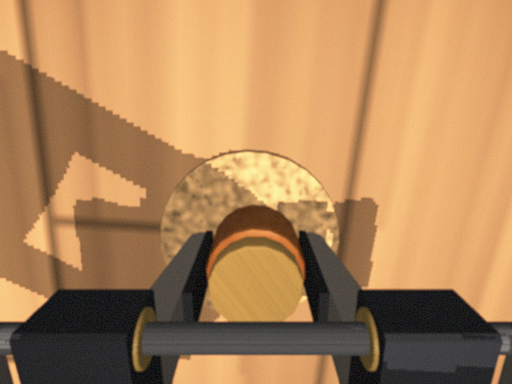

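The wrist view shows the honey jar standing near the trivet's middle: the cork spans columns 162–338 and the jar is at column 255. I release it, lift, and measure.

>>> jog_arm --ticks '[{}, {}, {}]' --aperture 0.07

```text
clock: 23.85
tcp_pos: [0.4817, -0.3232, 0.0158]
ee_rot: [[-0.07, 0.998, -0.0], [0.998, 0.07, 0.0], [0.0, -0.0, -1.0]]
ft_force: [-0.7, 0.9, 0.3]
gripper_width: 0.0699
grasp_force: 0.0
```

>>> jog_arm --ticks '[{"trans": [0, 0, -0.06]}, {"trans": [0, 0, -0.16]}, {"trans": [0, 0, -0.26]}, {"trans": [0, 0, -0.36]}, {"trans": [0.1, 0, -0.468]}, {"trans": [0.22, 0.02, -0.468]}, {"trans": [0.34, 0.04, -0.468]}, {"trans": [0.46, 0.06, -0.468]}]' --aperture 0.062

```text
clock: 24.85
tcp_pos: [0.4953, -0.0928, 0.2504]
ee_rot: [[-0.069, 0.998, 0.001], [0.998, 0.069, -0.0], [-0.0, 0.001, -1.0]]
ft_force: [0.4, -0.1, 0.3]
gripper_width: 0.0621
grasp_force: 0.0
```

```bash
python3 - <<'E'
from d import *
t=cam.grab_frame('top');cv2.imwrite('pics/t3.png',cv2.resize(t[205:275,325:405],None,fx=7,fy=7,interpolation=cv2.INTER_CUBIC)[:,:,::-1])
E
```

```text
(no output)
```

View pics/t3.png

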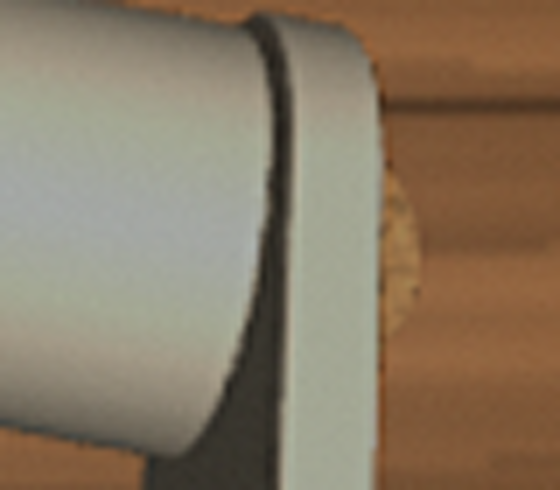

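The arm hides the trivet in this view, with only a sliver of cork at its right. I move over the tray and look again.

In the tool's units: 0.4064 m / 0.5 = 0.8128, 0.0536 m / 0.5 = 0.1072.

>>> jog_arm --ticks '[{"trans": [0.11, 0.014, 0]}, {"trans": [0.23, 0.03, 0]}, {"trans": [0.35, 0.046, 0]}, {"trans": [0.47, 0.062, 0]}, {"trans": [0.59, 0.078, 0]}, {"trans": [0.71, 0.094, 0]}, {"trans": [0.8128, 0.1072, 0]}, {"trans": [0.8128, 0.1072, 0]}]' --aperture 0.062

```text
clock: 25.9
tcp_pos: [0.52, 0.3176, 0.2494]
ee_rot: [[-0.074, 0.997, -0.0], [0.997, 0.074, 0.0], [0.0, -0.0, -1.0]]
ft_force: [0.3, -0.6, 0.2]
gripper_width: 0.0623
grasp_force: 0.0
```

```bash
python3 - <<'E'
from d import *
s=manip.observe();print(np.array(s['ee_rot']).T@(np.array([.5207,.3175,.0762])-s['tcp_pos']))
t=cam.grab_frame('top');cv2.imwrite('pics/t4.png',cv2.resize(t[205:275,325:405],None,fx=7,fy=7,interpolation=cv2.INTER_CUBIC)[:,:,::-1])
E
```

```text
[-0.0002  0.0007  0.1732]
```

View pics/t4.png

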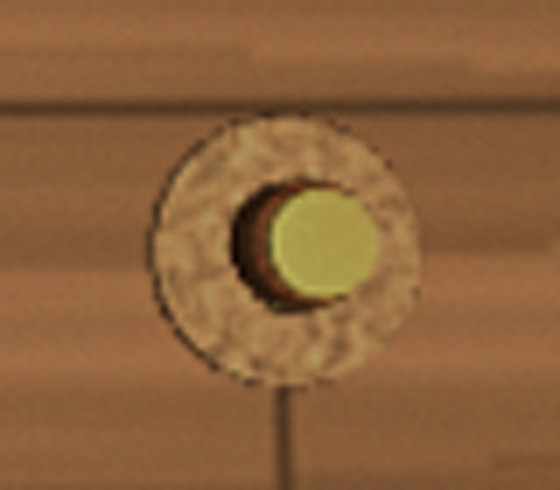

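The lid is at crop pixel (325,242) and the cork's centre at (285,250). About 36 px of that offset is the lean from the height difference, so the honey jar is within about 3 mm of the middle. Now the carton goes back.

In the tool's units: 0.174 m / 0.5 = 0.348, 0.165 m / 0.5 = 0.33.

>>> jog_arm --ticks '[{"trans": [0, 0, 0.1]}, {"trans": [0, 0, 0.2]}, {"trans": [0, 0, 0.28]}, {"trans": [0, 0, 0.33]}, {"trans": [0, 0, 0.348]}, {"trans": [0, 0, 0.348]}]'

```text
clock: 26.7
tcp_pos: [0.5205, 0.3137, 0.0762]
ee_rot: [[-0.069, 0.998, -0.0], [0.998, 0.069, -0.0], [-0.0, -0.0, -1.0]]
ft_force: [1.3, -0.1, -0.1]
gripper_width: 0.0622
grasp_force: 0.0
```

>>> jog_arm --ticks '[{}, {}, {}, {}, {}, {}]' --aperture 0.03 --clamp_n 15

```text
clock: 27.45
tcp_pos: [0.5211, 0.315, 0.077]
ee_rot: [[-0.07, 0.998, 0.002], [0.998, 0.07, 0.001], [0.001, 0.002, -1.0]]
ft_force: [0.3, -1.6, 6.6]
gripper_width: 0.0417
grasp_force: 15.0
```

>>> jog_arm --ticks '[{"trans": [0, 0, -0.04]}, {"trans": [0, 0, -0.12]}, {"trans": [0, 0, -0.22]}, {"trans": [0, 0, -0.32]}, {"trans": [-0.07, -0.0028, -0.348]}, {"trans": [-0.17, -0.0068, -0.348]}, {"trans": [-0.28, -0.0112, -0.348]}, {"trans": [-0.39, -0.0156, -0.348]}]'

```text
clock: 28.45
tcp_pos: [0.5256, 0.118, 0.2498]
ee_rot: [[-0.071, 0.997, -0.0], [0.997, 0.071, -0.0], [-0.0, -0.0, -1.0]]
ft_force: [1.2, -1.0, -1.6]
gripper_width: 0.0419
grasp_force: 15.0
```

>>> jog_arm --ticks '[{"trans": [-0.11, -0.0044, 0]}, {"trans": [-0.22, -0.0088, 0]}, {"trans": [-0.32, -0.0128, 0]}, {"trans": [-0.38, -0.0152, 0]}, {"trans": [-0.4082, -0.0162, 0.06]}, {"trans": [-0.4082, -0.0162, 0.16]}, {"trans": [-0.4082, -0.0162, 0.24]}, {"trans": [-0.4082, -0.0162, 0.3]}]'

```text
clock: 29.45
tcp_pos: [0.5312, -0.0845, 0.098]
ee_rot: [[-0.07, 0.998, -0.002], [0.998, 0.07, 0.0], [0.001, -0.002, -1.0]]
ft_force: [0.8, 0.1, -2.4]
gripper_width: 0.0415
grasp_force: 15.0
```

>>> jog_arm --ticks '[{"trans": [0, 0, 0.012]}, {"trans": [0, 0, 0.016]}, {"trans": [0, 0, 0.02]}, {"trans": [0, 0, 0.02]}]'

```text
clock: 29.95
tcp_pos: [0.533, -0.0847, 0.0909]
ee_rot: [[-0.07, 0.998, 0.001], [0.998, 0.07, -0.0], [-0.0, 0.001, -1.0]]
ft_force: [-0.5, -0.2, -2.0]
gripper_width: 0.042
grasp_force: 15.0
```

In the tool's units: 0.0015 m / 0.5 = 0.003, 0.001 m / 0.5 = 0.002.

>>> jog_arm --ticks '[{"trans": [0, 0, 0.002]}, {"trans": [0, 0, 0.003]}, {"trans": [0, 0, 0.003]}]'

```text
clock: 30.32
tcp_pos: [0.5331, -0.0846, 0.09]
ee_rot: [[-0.07, 0.998, 0.001], [0.998, 0.07, -0.0], [-0.0, 0.001, -1.0]]
ft_force: [-2.3, 1.7, 11.3]
gripper_width: 0.0416
grasp_force: 15.0
```

>>> jog_arm --ticks '[{}, {}, {}]' --aperture 0.062

```text
clock: 30.7
tcp_pos: [0.5325, -0.0847, 0.0885]
ee_rot: [[-0.07, 0.998, 0.0], [0.998, 0.07, -0.0], [-0.0, 0.0, -1.0]]
ft_force: [1.0, 0.3, -0.1]
gripper_width: 0.0618
grasp_force: 0.0
```

```bash
python3 - <<'E'
from d import *
s=manip.observe();p=s['tcp_pos'];print(np.array(s['ee_rot']).T@(np.array([.4163,.3276,.0763])-p))
E
```

```text
[ 0.4194 -0.087   0.0122]
```

In the tool's units: 0.29 m / 0.5 = 0.58, -0.16 m / 0.5 = -0.32.

>>> jog_arm --ticks '[{"trans": [0, 0, -0.08]}, {"trans": [0, 0, -0.18]}, {"trans": [0, 0, -0.28]}, {"trans": [0.1, -0.02, -0.32]}, {"trans": [0.22, -0.046, -0.32]}, {"trans": [0.34, -0.07, -0.32]}, {"trans": [0.46, -0.096, -0.32]}, {"trans": [0.58, -0.12, -0.32]}]'

```text
clock: 31.7
tcp_pos: [0.4515, 0.2022, 0.2486]
ee_rot: [[-0.07, 0.998, 0.001], [0.998, 0.07, 0.0], [0.0, 0.001, -1.0]]
ft_force: [1.8, 0.6, 0.1]
gripper_width: 0.0622
grasp_force: 0.0
```

>>> jog_arm --ticks '[{"trans": [0.11, -0.024, 0]}, {"trans": [0.22, -0.047, 0]}, {"trans": [0.2588, -0.054, 0]}, {"trans": [0.2588, -0.054, 0.1]}, {"trans": [0.2588, -0.054, 0.2]}, {"trans": [0.2588, -0.054, 0.3]}, {"trans": [0.2588, -0.054, 0.344]}, {"trans": [0.2588, -0.054, 0.344]}]' --aperture 0.08

```text
clock: 32.7
tcp_pos: [0.4154, 0.3262, 0.0749]
ee_rot: [[-0.07, 0.998, -0.003], [0.998, 0.07, -0.003], [-0.002, -0.003, -1.0]]
ft_force: [-0.5, 0.4, -0.3]
gripper_width: 0.0799
grasp_force: 0.0
```

>>> jog_arm --ticks '[{}, {}, {}, {}, {}, {}]' --aperture 0.04 --clamp_n 25

```text
clock: 33.45
tcp_pos: [0.4169, 0.3281, 0.0777]
ee_rot: [[-0.07, 0.998, 0.002], [0.998, 0.07, 0.001], [0.001, 0.002, -1.0]]
ft_force: [-1.3, -2.0, 7.3]
gripper_width: 0.0618
grasp_force: 25.0
```

```bash
python3 - <<'E'
from d import *
s=manip.observe();p=s['tcp_pos'];print(np.array(s['ee_rot']).T@(np.array([.5331,.0031,.0895])-np.array([.4163,.3276,.0763])))
E
```

```text
[-0.3319  0.0938 -0.0134]
```

Now the jar: lift, carry (-0.332, 0.094), and lower to a net change of -0.0135.

Careful with the scale: shifts go in shares of 0.5 m and turns go in shares of 90 degrees. That gives: -0.195 m / 0.5 = -0.39, -0.174 m / 0.5 = -0.348.

>>> jog_arm --ticks '[{"trans": [0, 0, -0.04]}, {"trans": [0, 0, -0.12]}, {"trans": [0, 0, -0.22]}, {"trans": [0, 0, -0.31]}, {"trans": [-0.07, 0.02, -0.348]}, {"trans": [-0.17, 0.048, -0.348]}, {"trans": [-0.28, 0.08, -0.348]}, {"trans": [-0.39, 0.11, -0.348]}]'

```text
clock: 34.45
tcp_pos: [0.4849, 0.1353, 0.2507]
ee_rot: [[-0.071, 0.997, 0.0], [0.997, 0.071, 0.0], [0.0, 0.0, -1.0]]
ft_force: [1.5, 1.1, -4.3]
gripper_width: 0.0618
grasp_force: 25.0
```

>>> jog_arm --ticks '[{"trans": [-0.11, 0.032, 0]}, {"trans": [-0.2, 0.056, 0]}, {"trans": [-0.25, 0.072, 0]}, {"trans": [-0.2738, 0.0776, 0.04]}, {"trans": [-0.2738, 0.0776, 0.12]}, {"trans": [-0.2738, 0.0776, 0.22]}, {"trans": [-0.2738, 0.0776, 0.28]}, {"trans": [-0.2738, 0.0776, 0.312]}]'

```text
clock: 35.45
tcp_pos: [0.5319, 0.0031, 0.093]
ee_rot: [[-0.07, 0.998, -0.002], [0.998, 0.07, -0.0], [0.0, -0.002, -1.0]]
ft_force: [0.8, -0.0, -3.6]
gripper_width: 0.0615
grasp_force: 25.0
```

>>> jog_arm --ticks '[{"trans": [0, 0, 0.004]}, {"trans": [0, 0, 0.007]}, {"trans": [0, 0, 0.009]}, {"trans": [0, 0, 0.009]}]'

```text
clock: 35.95
tcp_pos: [0.5337, 0.0032, 0.0908]
ee_rot: [[-0.07, 0.998, 0.002], [0.998, 0.07, 0.0], [-0.0, 0.002, -1.0]]
ft_force: [1.5, -0.3, -1.3]
gripper_width: 0.061
grasp_force: 25.0
```

>>> jog_arm --ticks '[{"trans": [0, 0, 0.002]}, {"trans": [0, 0, 0.002]}]'

```text
clock: 36.2
tcp_pos: [0.5337, 0.0032, 0.0907]
ee_rot: [[-0.07, 0.998, 0.001], [0.998, 0.07, 0.0], [-0.0, 0.001, -1.0]]
ft_force: [-4.7, 0.1, 12.3]
gripper_width: 0.0617
grasp_force: 25.0
```

>>> jog_arm --ticks '[{}, {}, {}]' --aperture 0.08

```text
clock: 36.58
tcp_pos: [0.5332, 0.0031, 0.089]
ee_rot: [[-0.07, 0.998, 0.0], [0.998, 0.07, -0.0], [-0.0, 0.0, -1.0]]
ft_force: [0.1, 0.8, -0.0]
gripper_width: 0.0799
grasp_force: 0.0
```

```bash
python3 - <<'E'
from d import *
s=manip.observe();p=s['tcp_pos'];R0=np.array(s['ee_rot']);print(R0.T@(np.array([.6252,.3076,.0761])-p),R0.T@(np.array([.5221,.0862,.0895])-np.array([.6252,.3076,.0761])))
E
```

```text
[0.2973 0.1131 0.013 ] [-0.2136 -0.1184 -0.0134]
```

In the tool's units: 0.265 m / 0.5 = 0.53, 0.215 m / 0.5 = 0.43.

>>> jog_arm --ticks '[{"trans": [0, 0, -0.08]}, {"trans": [0, 0, -0.18]}, {"trans": [0, 0, -0.28]}, {"trans": [0.1, 0.038, -0.322]}, {"trans": [0.21, 0.08, -0.322]}, {"trans": [0.32, 0.122, -0.322]}, {"trans": [0.43, 0.164, -0.322]}, {"trans": [0.53, 0.2, -0.322]}]'

```text
clock: 37.58
tcp_pos: [0.6146, 0.2766, 0.2497]
ee_rot: [[-0.07, 0.998, 0.0], [0.998, 0.07, -0.0], [-0.0, 0.0, -1.0]]
ft_force: [0.2, -0.8, 0.3]
gripper_width: 0.0801
grasp_force: 0.0
```

>>> jog_arm --ticks '[{"trans": [0.0646, 0.0262, 0]}, {"trans": [0.0646, 0.0262, 0.08]}, {"trans": [0.0646, 0.0262, 0.18]}, {"trans": [0.0646, 0.0262, 0.28]}, {"trans": [0.0646, 0.0262, 0.348]}, {"trans": [0.0646, 0.0262, 0.348]}]'

```text
clock: 38.33
tcp_pos: [0.623, 0.3066, 0.0728]
ee_rot: [[-0.07, 0.998, -0.005], [0.998, 0.07, -0.003], [-0.002, -0.005, -1.0]]
ft_force: [0.4, 0.2, -0.3]
gripper_width: 0.08
grasp_force: 0.0
```

>>> jog_arm --ticks '[{}, {}, {}, {}, {}, {}]' --aperture 0.04 --clamp_n 25

```text
clock: 39.08
tcp_pos: [0.6261, 0.3082, 0.0781]
ee_rot: [[-0.07, 0.998, 0.003], [0.998, 0.07, 0.001], [0.001, 0.003, -1.0]]
ft_force: [-1.7, -0.5, 7.6]
gripper_width: 0.0636
grasp_force: 25.0
```

>>> jog_arm --ticks '[{"trans": [0, 0, -0.04]}, {"trans": [0, 0, -0.12]}, {"trans": [0, 0, -0.22]}, {"trans": [0, 0, -0.31]}, {"trans": [-0.06, -0.034, -0.348]}, {"trans": [-0.15, -0.084, -0.348]}, {"trans": [-0.24, -0.134, -0.348]}, {"trans": [-0.33, -0.184, -0.348]}]'

```text
clock: 40.08
tcp_pos: [0.5439, 0.1352, 0.2511]
ee_rot: [[-0.07, 0.998, 0.001], [0.998, 0.07, -0.0], [-0.0, 0.001, -1.0]]
ft_force: [0.2, -0.7, -3.0]
gripper_width: 0.0639
grasp_force: 25.0
```

>>> jog_arm --ticks '[{"trans": [-0.06, -0.032, 0]}, {"trans": [-0.0972, -0.0528, 0.02]}, {"trans": [-0.0972, -0.0528, 0.1]}, {"trans": [-0.0972, -0.0528, 0.2]}, {"trans": [-0.0972, -0.0528, 0.27]}, {"trans": [-0.0972, -0.0528, 0.304]}, {"trans": [-0.0972, -0.0528, 0.316]}, {"trans": [-0.0972, -0.0528, 0.32]}]'

```text
clock: 41.08
tcp_pos: [0.5221, 0.0865, 0.091]
ee_rot: [[-0.07, 0.998, -0.0], [0.998, 0.07, 0.0], [0.0, -0.0, -1.0]]
ft_force: [-8.7, -0.3, 15.5]
gripper_width: 0.0636
grasp_force: 25.0
```

>>> jog_arm --ticks '[{}, {"trans": [0, 0, 0.001]}, {"trans": [0, 0, 0.001]}]'

```text
clock: 41.45
tcp_pos: [0.5231, 0.0865, 0.091]
ee_rot: [[-0.07, 0.998, 0.003], [0.998, 0.07, 0.001], [0.0, 0.003, -1.0]]
ft_force: [-1.5, -0.3, 4.9]
gripper_width: 0.0635
grasp_force: 25.0
```

Down on the board. I release, retreat up and toward the tray, and check the final layout.

>>> jog_arm --ticks '[{}, {}, {}]' --aperture 0.08

```text
clock: 41.82
tcp_pos: [0.5222, 0.0863, 0.0897]
ee_rot: [[-0.07, 0.998, 0.001], [0.998, 0.07, 0.0], [0.0, 0.001, -1.0]]
ft_force: [-0.6, 0.2, -0.3]
gripper_width: 0.08
grasp_force: 0.0
```

>>> jog_arm --ticks '[{"trans": [0, 0, -0.08]}, {"trans": [0, 0, -0.18]}, {"trans": [0, 0, -0.28]}, {"trans": [0.1, 0, -0.34]}, {"trans": [0.2, 0, -0.34]}, {"trans": [0.32, 0, -0.34]}, {"trans": [0.44, 0, -0.34]}, {"trans": [0.52, 0, -0.34]}]'

```text
clock: 42.82
tcp_pos: [0.5032, 0.3482, 0.2594]
ee_rot: [[-0.071, 0.997, 0.0], [0.997, 0.071, 0.0], [0.0, 0.0, -1.0]]
ft_force: [-0.3, -0.3, 0.1]
gripper_width: 0.0803
grasp_force: 0.0
```

>>> jog_arm --ticks '[{}, {}, {}]'

```text
clock: 43.2
tcp_pos: [0.5039, 0.3444, 0.2595]
ee_rot: [[-0.069, 0.998, -0.0], [0.998, 0.069, -0.0], [-0.0, -0.0, -1.0]]
ft_force: [0.1, -0.8, 0.4]
gripper_width: 0.0801
grasp_force: 0.0
```

```bash
python3 - <<'E'
from d import *
t=shot('top','t5.png')[:,:,::-1];cv2.imwrite('pics/t5c.png',np.vstack([cv2.resize(t[155:260,190:315],None,fx=5.6,fy=5.6,interpolation=cv2.INTER_CUBIC)]))
f=lambda u,v,o:(325+(u+.5)/7-.5,205+(v+.5)/7-.5)
a=onz('top',*f(325,242,0),.062);b=onz('top',*f(285,250,0),.01);print('honey-trivet',(a-b)[:2])
E
```

```text
honey-trivet [ 0.0035 -0.0008]
```

View pics/t5c.png

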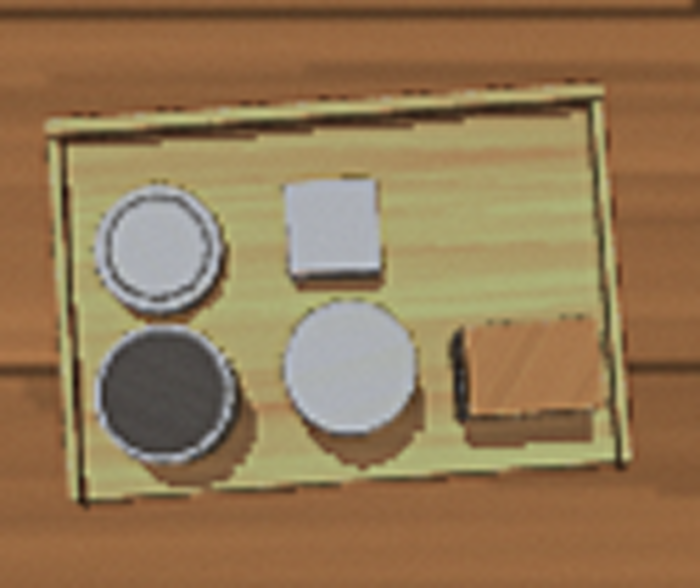

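Can (166,394), jar (350,368) and carton (535,367) are each within about 3 mm of their starts (1 px is about 2.6 mm). All three stand upright, the bystanders haven't moved, and the honey jar is 3.6 mm from the trivet's middle. I hand in.

```bash
python3 -c "
from cell import manip, cam, job
print(job.hand_in())"
```

```text
the job is handed in; nothing more can be done
None
```

The job is handed in (no verdict was returned) at about 43 s of the 138 s limit: the honey jar stands about 4 mm from the trivet's middle, and the jar, can and carton are back upright within about 3 mm of their starting places; the tin and salt box have not moved, and the oil bottle was not re-measured, though nothing went near it.

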